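# Take the test gauge off the bench air manifold

### The job

The supply is shut and the pressure check is finished. Press the bleed plunger on the air manifold right down to its stop and hold it there for about a second to vent the line, then pull back the spring sleeve of the coupler that holds the test gauge until the gauge pops loose, and let the sleeve snap forward again. Draw the gauge out and lay it flat, dial up, in the rubber-lined steel tray; do not drop it, and leave the other things on the bench where they are.

Things in the scene. Friction and masses are not known exactly. Their poses are not given: they have to be found in the camera images.
- manifold: Air manifold: plain aluminium bar 36 x 36 mm, 300 mm long along y, its axis 95 mm above the bench, on two steel feet. On its robot-side (-x) face sit three identical horizontal quick couplers of brass and steel, 75 mm apart (y = -75, 0, 75 mm); the gauge can be in any one. Origin: bench level under the bar's middle; z up.
- coupler_mouth (a point): Centre of the mouth of the coupler that holds the gauge, 95 mm above the bench. +x runs along the coupler axis into the manifold (62 mm to the bar's face), so the plug comes out along -x; z is up. Bore about 13 mm.
- sleeve_grip (a point): Grip point on that coupler's sleeve, on its axis, moving with it; axes as the mouth's. At rest 16.5 mm along +x from the mouth. Sleeve: knurled steel, 28 mm diameter, 30 mm long; the point is 12.5 mm behind its front rim, 17.5 mm ahead of its rear rim; its rear 3.5 mm is a bead of 31 mm diameter. 45 mm free to each side and open below and above.
- sleeve (a joint): How far the sleeve is pulled back, along +x of the mouth (m): 0 = fully forward, 0.008 = back on its stop. Spring about 5 N at rest, 11 N at the stop. Beyond about 6 mm the lock lets go and the valve pushes the plug out 12 mm within 0.2 s: hold it back half a second, then let go and it snaps forward by itself.
- gauge_center (a point): Centre (half-way up) of the case of the test gauge, loose, about 0.15 kg: round dark case, 54 mm diameter, 30 mm thick, white dial facing +z (up). +x runs along its stem to the plug. Latched: 57.5 mm out from the mouth, on the coupler axis. Popped loose: about 70 mm out, hanging in the coupler, drooping a few degrees. Grip it across the case, square to the stem, 5 to 10 mm above its middle.
- gauge_nose (a point): Tip of the gauge's plug, on the stem axis, 85 mm along +x from the case centre. From the case outward: brass stem 14 mm square (27 to 40 mm from the centre), hexagon about 21 mm across (40 to 53 mm), steel plug 12 mm diameter (53 to 85 mm). Plug 27 mm deep in the bore when latched, 15 mm when popped loose; play about 0.7 mm, so it must come out along the axis.
- plunger_top (a point): Top centre of the bleed plunger's head: black mushroom, 32 mm diameter, on a brass hexagon, standing on top of one end of the manifold bar (left or right). 141 mm above the bench at rest. On the bar's other end stands a slim brass safety valve with a wire ring: not this one.
- plunger (a joint): How far the plunger is pressed down (m): 0 = up, 0.008 = on its stop. Spring about 3 N at rest, 6 N at the stop; it comes up again by itself.
- tray_floor (a point): Centre of the inner floor, 5 mm above the bench, of the open steel tray with a black rubber liner; x along its long side. Inside 224 x 154 mm, rim 30 mm above the bench, walls 3 mm. Empty; on the left or right of the bench, a red divided tray of bolts being on the other side. The centre of a gauge lying flat in it is 15 mm above this floor.
- spanner: Steel spanner, 190 mm, lying on the bench under the couplers (leave alone).
- paste_tin: Steel tin, 72 mm across, 65 mm high, behind the right end of the manifold (leave alone).
- bolt_jar: Jar, 60 mm across, 85 mm high, behind the left end of the manifold (leave alone).
- spray_can: Grey spray can, 52 mm across, 150 mm high, behind the manifold (leave alone).
- flange: Turned steel flange, 60 mm across, 34 mm high, on the bench in front of the manifold (leave alone).
- screwdriver: Screwdriver, 190 mm, lying on the bench in front of the manifold (leave alone).
- hammer: Hammer, 280 mm, lying on the right of the bench (leave alone).

How it is judged:
On the way, in this order (a step that is already met when the one before it is completed fails the run):
1. plunger held on its stop, gauge still latched (value of joint plunger above 0.0068 m and distance between gauge_center and coupler_mouth below 0.061 m), for 0.7 s.
2. the sleeve is pulled back and the gauge pops loose (value of joint sleeve above 0.0055 m and distance between gauge_center and coupler_mouth above 0.066 m), for 0.05 s.
3. the sleeve has snapped fully forward (value of joint sleeve below 0.001 m), for 0.1 s.
At the end, for the whole second after the job is handed in: The gauge lies flat, dial up (within 7 degrees), on the floor of the rubber-lined tray, wholly inside its walls; the sleeve is fully forward and the plunger up (both within 1 mm) (x of gauge_center in the frame of tray_floor between -0.09 and 0.09 m and y of gauge_center in the frame of tray_floor between -0.055 and 0.055 m and z of gauge_center in the frame of tray_floor between 0.01 and 0.019 m and angle between gauge_center's own z axis and vertical below 0.12 rad and value of joint each of sleeve, plunger below 0.001 m); the robot touches nothing.
It fails at once if the gauge is dropped (it falls free by more than about 30 mm) (linear speed of gauge above 0.8 m/s and contact force between the fingers and gauge below 0.05 N).
It fails at once if another thing on the bench is moved by more than 30 mm (distance of any of spanner, paste_tin, bolt_jar, spray_can, flange, screwdriver, hammer from where it was at the start of the episode above 0.03 m).
It also fails if it takes over 64 s, if anything falls off the work surface, if the arm or the gripper's body presses on something with over 40 N, if the wrist force passes 120 N, or if a joint passes its speed limit or range.

### The arm

A 6-joint arm with a two-finger parallel gripper is mounted at the origin on the work surface. World frame = base frame: x ahead of the robot, y to its left, z up, the work surface at z = 0. Lengths are in m, angles in rad, forces in N, time in s.
With the tool pointing down it reaches from about 0.3 to 0.775 m from the base axis. Payload 14.6 kg.
Tool frame: the origin (TCP) lies on the centre line of the jaws, within the pads' length; the fingertips stand 25 mm ahead of it and the grasp point (between the pads) lies 6 mm ahead of it (ctrl.tip_reach is the distance from the TCP to the fingertips, in m); z points along the fingers, y is the line along which they close (so a half turn about z gives the same grasp; the last joint's range is limited). The gripper opens to 94 mm and grips with 3 to 60 N. Pads are 16 mm wide; open, the fingers measure 119 mm over their backs; the gripper's body (75 mm by 177 mm) begins 78 mm behind the grasp point.
Start: joints at [-1.242, 0.3, 1.521, -0, 1.321, -0.067], TCP at [0.212, -0.507, 0.23] pointing down, gripper open.
Joint ranges: [-3.03, 3.03], [-0.79, 2.21], [0.23, 2.52], [-1.04, 4.18], [0, 3.07], [-2.55, 2.55]. Speed limits (rad/s): [2.22, 2.22, 2.57, 3.14, 3.14, 3.14].

### API

Orientations are given as [roll, pitch, yaw] about the fixed x, y, z axes, in that order (R = Rz(yaw) Ry(pitch) Rx(roll)).
In Python, from station import ctrl gives the robot as it stands. The module is installed in compiled form; this text tells all that it offers.
- The arm moves only by the tool apply_moves, never from a script. Its argument "deltas" is a list of rows, each a list of 7 numbers: the closure in counts, from 0 (fully open) to 255 (shut), then the shift along the world's x, y, z in cm, then the turn, a rotation vector about the world's x, y, z in rad. In form: [[jaw, tx, ty, tz, ax, ay, az], ...]. A call has 1 to 10 rows; each row shifts and turns the commanded pose from where the row before left it; what a row does not reach is not made up. A row lasts 1/10 s, in which the tool goes at most 50 mm and 8.59 degrees, less where a joint would pass 70% of its speed; a pose out of reach is approached as far as the arm can. A call with a gripper value outside its range is refused whole. The fingers move at their own pace and stop on an object; "grip_force" is the grip in N (left out, the last holds). Time passes only in rows, so rows that do not move let the fingers close. It gives the time, the measured TCP pose, the force, the opening and the grip force at its end, in the units of the state.
- ctrl.get_obs(): the state, without advancing time (a new reading comes with each control period).
- ctrl.camera(name): name is "scene" or "top" or "wrist"; returns a dict with "img" (420x560x3 uint8, red, green, blue), "K" (3x3 intrinsics, pixels), "pose" (4x4, takes a point from camera to world coordinates); the wrist camera has in their place "hand_eye" (4x4, takes a point from camera to tool coordinates, whose origin is the TCP and whose axes are the flange's). Camera axes: x right, y up, looking along -z (the intrinsics and any distortion apply to the point x, -y, -z); pixel columns grow to the right and rows downward; lengths in m; the calibration is good to about 2 mm. The wrist camera is an equidistant fisheye: a pixel r from the principal point sees the ray r / f radians off the axis. A picture is of the moment at which its call begins: read the wrist's pose just before it. There is no depth.
- ctrl.hand_in(): hands the job in; it is judged then, once.
The state is a dict: "time_s": time; "qpos": joint angles; "joint_vel": joint speeds; "tau": joint torques, N m; "ee_pos": TCP position; "eef_rot": TCP orientation; "force": force on the tool from outside, world axes, zero at the start; "moment": the same for the moment, N m; "grip_width": finger opening in m; "grip_force": force on a finger pad.
Only numpy, scipy, OpenCV 4.12 (cv2) and the standard library are available. Lean on these libraries where they do the work, as an engineer would, in place of code of your own. Each camera call takes 0.05 s, during which the arm holds its last target. There are 200 camera calls.

## Working session

There is one attempt and no reset: what is moved stays moved. The work goes in short steps, Python scripts to look and compute and a tool call to move; the robot and the scene stay as the last step left them, time stands still between calls to the robot, and variables do not carry over. Pictures are saved under pics/ and viewed, at most 10 in all, crops included, and the job is handed in when it is done.

Besides the shell and the picture viewer there is one more tool, called after ">>>" as a command line: name --pt "numbers of a row" for each row, then --argument value for the rest. apply_moves: Moves the arm, as the interface text tells. Its arguments: {"type":"object","properties":{"deltas":{"type":"array"},"grip_force":{"type":"number"}},"required":["deltas"]}

```bash
mkdir -p pics; cat > h.py <<'E'
import numpy as np, cv2
from station import ctrl
def snap(n,f):
    c=ctrl.camera(n); cv2.imwrite('pics/'+f,c['img'][:,:,::-1]); np.savez('pics/'+f+'.npz',**c); return c
def plane(c,u,v,z,P=None):
    K=c['K'];P=c['pose'] if P is None else P
    d=P[:3,:3]@np.array([(u-K[0,2])/K[0,0],-(v-K[1,2])/K[1,1],-1]);o=P[:3,3]
    return o+d*(z-o[2])/d[2]
def proj(c,p):
    P=c['pose'];q=P[:3,:3].T@(np.array(p)-P[:3,3]);K=c['K']
    return K[0,0]*q[0]/-q[2]+K[0,2],K[1,1]*-q[1]/-q[2]+K[1,2]
E
python3 - <<'E'
from h import *
for n in('top','scene'):
    c=snap(n,n+'.png');print(n,c['K'].round(1).tolist(),c['pose'].round(3).tolist(),[k for k in c])
o=ctrl.get_obs();print(o['time_s'],o['ee_pos'],o['eef_rot'],ctrl.tip_reach)
E
```

```text
top [[442.5, 0.0, 285.3], [0.0, 442.5, 209.5], [0.0, 0.0, 1.0]] [[0.047, 0.976, -0.214, 0.387], [-0.999, 0.047, -0.006, -0.106], [0.005, 0.214, 0.977, 1.119], [0.0, 0.0, 0.0, 1.0]] ['img', 'K', 'pose']
scene [[545.9, 0.0, 289.4], [0.0, 545.9, 201.0], [0.0, 0.0, 1.0]] [[-0.648, -0.54, 0.537, 1.37], [0.762, -0.443, 0.473, 0.596], [-0.017, 0.715, 0.699, 1.13], [0.0, 0.0, 0.0, 1.0]] ['img', 'K', 'pose']
0.1 [ 0.21198085 -0.50728679  0.22995571] [-3.14056929e+00 -4.72028736e-05  3.95795820e-01] 0.025
```

View pics/top.png

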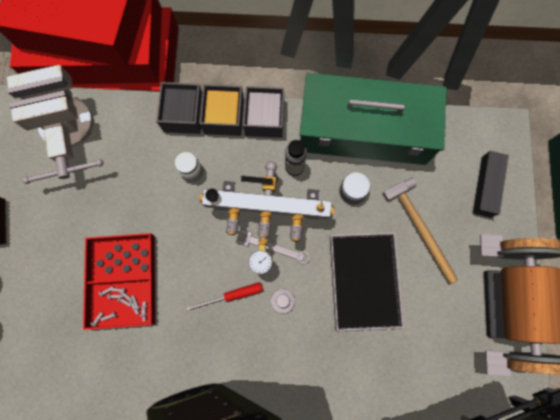

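View pics/scene.png

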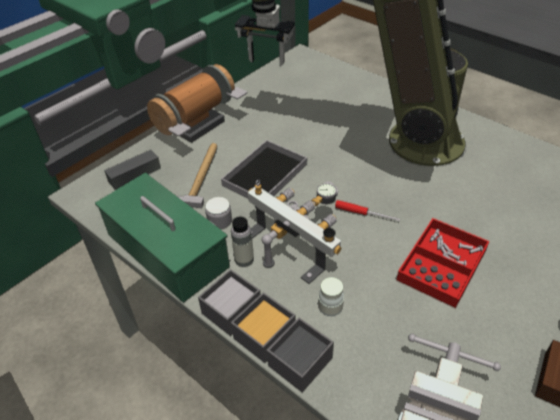

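Top view: the plunger is the black disc near (212,196) on the left end, the gauge dial is near (261,262) in the middle coupler, and the tray is on the right near (366,282). Next I'll get coarse positions from masks.

```bash
python3 - <<'E'
from h import *
c=dict(np.load('pics/top.png.npz'));s=dict(np.load('pics/scene.png.npz'))
im=c['img'];hsv=cv2.cvtColor(im,cv2.COLOR_RGB2HSV)
def comp(m,x0,y0,x1,y1,amin=15):
    z=np.zeros_like(m);z[y0:y1,x0:x1]=m[y0:y1,x0:x1]
    n,l,st,ce=cv2.connectedComponentsWithStats(z)
    i=1+np.argmax(st[1:,4]);return l==i,ce[i],st[i]
V=hsv[:,:,2];S=hsv[:,:,1]
m,ce,st=comp(((V<60)).astype('uint8'),200,180,226,212);print('plunger',ce,st,plane(c,*ce,.141))
m,ce,st=comp(((V>190)&(S<40)).astype('uint8'),240,240,280,280);print('dial',ce,st,plane(c,*ce,.110))
m,ce,st=comp(((V>170)&(S<45)).astype('uint8'),195,180,340,222);
p=np.argwhere(m)[:,::-1].astype(np.float32);r=cv2.minAreaRect(p);b=cv2.boxPoints(r);print('bar',r,[plane(c,*q,.113).round(4) for q in b],plane(c,*r[0],.113))
m,ce,st=comp((V<50).astype('uint8'),325,225,410,335);p=np.argwhere(m)[:,::-1].astype(np.float32);r=cv2.minAreaRect(p);b=cv2.boxPoints(r);print('tray',r,[plane(c,*q,.012).round(3) for q in b],plane(c,*r[0],.005))
# scene check
im=s['img'];h2=cv2.cvtColor(im,cv2.COLOR_RGB2HSV)
m,ce,st=comp((h2[:,:,2]<60).astype('uint8'),318,224,345,243);print('plunger s',ce,st,plane(s,*ce,.141))
m,ce,st=comp(((h2[:,:,2]>170)&(h2[:,:,1]<50)).astype('uint8'),312,180,342,205);print('dial s',ce,st,plane(s,*ce,.110))
cv2.imwrite('pics/z.png',cv2.resize(c['img'][160:290,190:345,::-1],None,fx=5,fy=4.6,interpolation=cv2.INTER_CUBIC)[:, :775])
E
```

```text
plunger [211.78378378 194.78378378] [206 189  12  13 111] [0.62751804 0.06882554 0.141     ]
dial [259.57657658 261.47147147] [250 251  21  22 333] [ 0.4843334  -0.04709479  0.11      ]
bar ((273.9009704589844, 201.00990295410156), (113.22187805175781, 18.772741317749023), 5.599339485168457) [array([0.6109, 0.0605, 0.113 ]), array([0.6561, 0.0598, 0.113 ]), array([ 0.6421, -0.2058,  0.113 ]), array([ 0.5972, -0.2027,  0.113 ])] [ 0.62643323 -0.07231934  0.113     ]
tray ((365.9144287109375, 281.13037109375), (90.44851684570312, 59.945533752441406), 86.42366790771484) [array([ 0.562, -0.224,  0.012]), array([ 0.579, -0.375,  0.012]), array([ 0.358, -0.387,  0.012]), array([ 0.342, -0.243,  0.012])] [ 0.45826792 -0.30843971  0.005     ]
plunger s [328.84615385 232.26923077] [324 228  11   9  78] [0.63220476 0.07274148 0.141     ]
dial s [326.37058824 189.22941176] [318 182  18  14 170] [ 0.48712144 -0.04542958  0.11      ]
```

View pics/z.png

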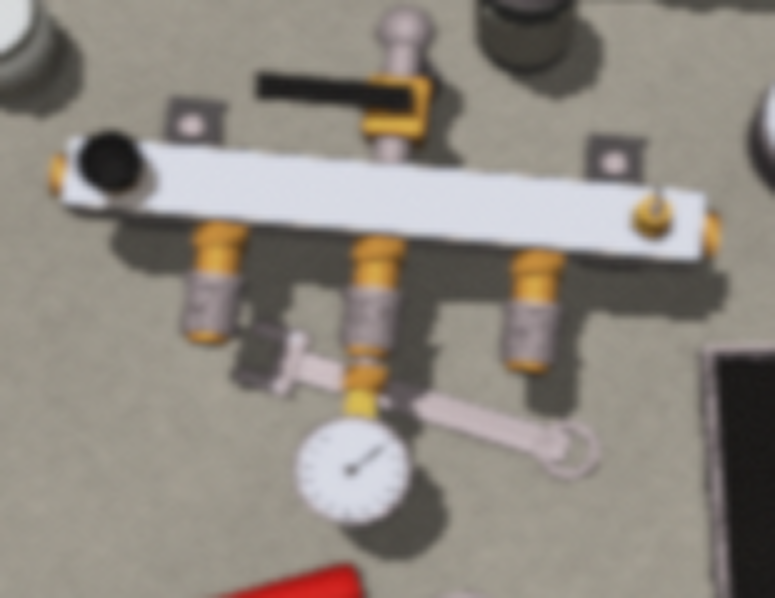

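Crop: the gauge sits in the middle coupler and the spanner lies below it. The bar's yaw is about -0.053 rad. I'll move above the gauge and look with the wrist camera.

>>> apply_moves --pt "0 1.8 2.85 0.4 0 0 -0.09" --pt "0 1.8 2.85 0.4 0 0 -0.09" --pt "0 1.8 2.85 0.4 0 0 -0.09" --pt "0 1.8 2.85 0.4 0 0 -0.09" --pt "0 1.8 2.85 0.4 0 0 -0.089" --pt "0 1.8 2.85 0.4 0 0 0" --pt "0 1.8 2.85 0.4 0 0 0" --pt "0 1.8 2.85 0.4 0 0 0" --pt "0 1.8 2.85 0.4 0 0 0" --pt "0 1.8 2.85 0.4 0 0 0"

```text
time_s: 1.1
ee_pos: [0.3925, -0.2212, 0.2705]
eef_rot: [-3.141, 0.0, -0.053]
force: [-0.1, -0.5, 0.2]
grip_width: 0.0941
grip_force: 0.0
```

>>> apply_moves --pt "0 1.8 2.85 0.4 0 0 0" --pt "0 1.8 2.85 0.4 0 0 0" --pt "0 1.8 2.85 0.4 0 0 0" --pt "0 1.8 2.85 0.4 0 0 0" --pt "0 1.8 2.85 0.4 0 0 0" --pt "0 1.8 2.85 0.4 0 0 0" --pt "0 0 0 0 0 0 0" --pt "0 0 0 0 0 0 0"

```text
time_s: 1.9
ee_pos: [0.4999, -0.0512, 0.294]
eef_rot: [3.142, 0.001, -0.052]
force: [-0.3, -0.8, -0.6]
grip_width: 0.0938
grip_force: 0.0
```

```bash
cat >> h.py <<'E'
from scipy.spatial.transform import Rotation as Ro
def wsnap(f):
    o=ctrl.get_obs();c=ctrl.camera('wrist');cv2.imwrite('pics/'+f,c['img'][:,:,::-1])
    T=np.eye(4);T[:3,:3]=Ro.from_euler('xyz',o['eef_rot']).as_matrix();T[:3,3]=o['ee_pos']
    c['P']=T@c['hand_eye'];np.savez('pics/'+f+'.npz',**c);return c
def wplane(c,u,v,z):
    K=c['K'];a=np.array([(u-K[0,2])/K[0,0],(v-K[1,2])/K[1,1]]);t=np.hypot(*a)
    d=np.array([a[0]*np.sin(t)/t,-a[1]*np.sin(t)/t,-np.cos(t)]);d=c['P'][:3,:3]@d;o=c['P'][:3,3]
    return o+d*(z-o[2])/d[2]
E
python3 - <<'E'
from h import *
c=wsnap('w1.png');o=ctrl.get_obs();print(o['time_s'],o['ee_pos'],o['eef_rot'],c['K'].round(1).tolist(),c['P'].round(3).tolist(),c['hand_eye'].round(3).tolist())
E
```

```text
1.95 [ 0.49969414 -0.05179607  0.29404686] [ 3.14149576e+00  8.50845668e-04 -5.29891145e-02] [[325.2, 0.0, 283.5], [0.0, 325.2, 208.3], [0.0, 0.0, 1.0]] [[-0.052, 0.958, 0.283, 0.583], [-0.999, -0.05, -0.015, -0.055], [-0.0, -0.283, 0.959, 0.448], [0.0, 0.0, 0.0, 1.0]] [[-0.001, 0.959, 0.282, 0.083], [1.0, 0.0, 0.001, -0.001], [0.0, 0.282, -0.959, -0.154], [0.0, 0.0, 0.0, 1.0]]
```

View pics/w1.png

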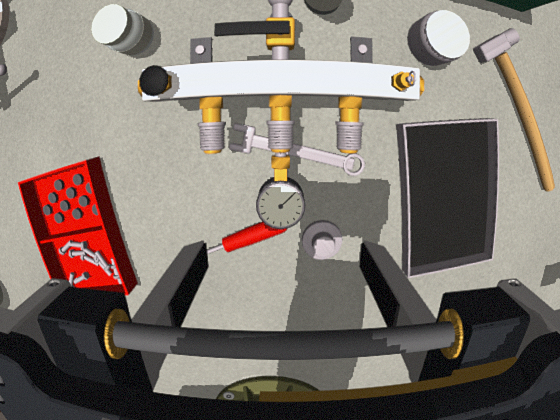

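Wrist view: plunger head at about (155,80), dial at (280,203), middle sleeve at (281,136), tray inner corners at about (403,125)-(497,120)-(494,262)-(410,275). The bar ends are at about (141,82) and (422,82).

```bash
python3 - <<'E'
from h import *
c=dict(np.load('pics/w1.png.npz'));im=c['img'];hsv=cv2.cvtColor(im,cv2.COLOR_RGB2HSV);V=hsv[:,:,2];S=hsv[:,:,1];H=hsv[:,:,0]
def big(m,x0,y0,x1,y1):
    z=np.zeros(V.shape,'uint8');z[y0:y1,x0:x1]=m[y0:y1,x0:x1]
    n,l,st,ce=cv2.connectedComponentsWithStats(z);i=1+np.argmax(st[1:,4]);return (l==i),ce[i],st[i]
m,ce,st=big(V<70,138,60,175,100);print('pl',ce,st,wplane(c,*ce,.137))
m,ce,st=big((V>120)&(S<60)&(np.arange(560)[None]>0),255,180,306,228)
cn=max(cv2.findContours(m.astype('uint8'),0,1)[0],key=cv2.contourArea);(u,v),r=cv2.minEnclosingCircle(cn);print('dial',u,v,r,wplane(c,u,v,.110),np.linalg.norm(wplane(c,u+r,v,.11)-wplane(c,u-r,v,.11)))
for x0,x1 in((195,226),(262,298),(333,366)):
    m=(S<70)&(V>60);o=(S>110)&(H>10)&(H<35)&(V>90)
    q,ce,st=big(o,x0,90,x1,124);print('brass',ce,st,wplane(c,*ce,.095))
m,ce,st=big((V>190)&(S<40),130,50,435,105)
ys,xs=np.nonzero(m);pts=np.array([wplane(c,x,y,.113) for x,y in zip(xs,ys)],np.float32)[:,:2];print('bar',cv2.minAreaRect(pts),cv2.boxPoints(cv2.minAreaRect(pts)))
m,ce,st=big(V<75,395,110,505,285);pts=np.array([wplane(c,x,y,.006) for y,x in np.argwhere(m)],np.float32)[:,:2];print('tray',cv2.minAreaRect(pts),st)
E
```

```text
pl [153.68018018  80.26126126] [140  66  29  30 666] [0.62966858 0.07128045 0.137     ]
dial 280.21875 203.9375 22.877254486083984 [ 0.48839753 -0.04616898  0.11      ] 0.04945933963718513
brass [210.45967742 108.6108871 ] [199  97  23  26 496] [0.59576803 0.02408411 0.095     ]
brass [279.9608209  106.95522388] [269  95  23  26 536] [ 0.59178729 -0.05135379  0.095     ]
brass [349.51711027 108.07984791] [338  96  24  26 526] [ 0.58810786 -0.12650883  0.095     ]Traceback (most recent call last):
  File "<stdin>", line 13, in <module>
cv2.error: OpenCV(4.12.0) /io/opencv/modules/imgproc/src/convhull.cpp:143: error: (-215:Assertion failed) total >= 0 && (depth == CV_32F || depth == CV_32S) in function 'convexHull'
```

>>> apply_moves --pt "255 2.6 2.46 0 0 0 0" --pt "255 2.6 2.46 0 0 0 0" --pt "255 2.6 2.46 0 0 0 0" --pt "255 2.6 2.46 -1.4 0 0 0" --pt "255 2.6 2.46 -2 0 0 0" --pt "255 0 0 -2 0 0 0" --pt "255 0 0 -2 0 0 0" --pt "255 0 0 -2 0 0 0" --pt "255 0 0 -1.9 0 0 0" --pt "255 0 0 0 0 0 0" --grip_force 20

```text
time_s: 2.95
ee_pos: [0.6289, 0.0701, 0.1788]
eef_rot: [3.141, 0.005, -0.055]
force: [-0.2, 0.4, 0.1]
grip_width: 0.0178
grip_force: 0.0
```

>>> apply_moves --pt "255 0 0 -0.5 0 0 0" --pt "255 0 0 -0.5 0 0 0" --pt "255 0 0 -0.4 0 0 0" --pt "255 0 0 -0.3 0 0 0" --pt "255 0 0 -0.2 0 0 0" --pt "255 0 0 0 0 0 0"

```text
time_s: 3.55
ee_pos: [0.6302, 0.0714, 0.1627]
eef_rot: [3.141, -0.001, -0.053]
force: [-1.8, -1.0, 3.5]
grip_width: 0.0004
grip_force: 1.9
```

>>> apply_moves --pt "255 0 0 -0.2 0 0 0" --pt "255 0 0 -0.2 0 0 0" --pt "255 0 0 -0.1 0 0 0" --pt "255 0 0 0 0 0 0"

```text
time_s: 3.95
ee_pos: [0.6302, 0.0714, 0.1583]
eef_rot: [3.142, -0.001, -0.053]
force: [-2.6, -2.4, 9.1]
grip_width: 0.001
grip_force: 4.4
```

>>> apply_moves --pt "255 0 0 -0.1 0 0 0" --pt "255 0 0 -0.1 0 0 0" --pt "255 0 0 0 0 0 0" --pt "255 0 0 0 0 0 0" --pt "255 0 0 0 0 0 0" --pt "255 0 0 0 0 0 0" --pt "255 0 0 0 0 0 0" --pt "255 0 0 0 0 0 0" --pt "255 0 0 0 0 0 0" --pt "255 0 0 0 0 0 0"

```text
time_s: 4.95
ee_pos: [0.6304, 0.0714, 0.158]
eef_rot: [-3.142, -0.003, -0.053]
force: [-9.7, -2.0, 22.6]
grip_width: 0.0004
grip_force: 11.2
```

>>> apply_moves --pt "255 0 0 0 0 0 0" --pt "255 0 0 0 0 0 0" --pt "255 0 0 1 0 0 0" --pt "255 0 0 2 0 0 0" --pt "92 0 0 3 0 0 0" --pt "92 0 0 3 0 0 0" --pt "92 -1.7 -3 1 0 0 0" --pt "92 -1.7 -3 0 0 0 0" --pt "92 -1.7 -3 0 0 0 0" --pt "92 -1.8 -3.1 0 0 0 0"

```text
time_s: 5.95
ee_pos: [0.5602, -0.0502, 0.2552]
eef_rot: [-3.141, 0.0, -0.053]
force: [1.2, -0.8, -0.0]
grip_width: 0.0453
grip_force: 0.0
```

>>> apply_moves --pt "92 0 0 0 0 0 0" --pt "92 0 0 0 0 0 0" --pt "92 0 0 0 0 0 0"

```text
time_s: 6.25
ee_pos: [0.5614, -0.0488, 0.2553]
eef_rot: [-3.141, 0.0, -0.053]
force: [0.2, 0.3, -0.6]
grip_width: 0.0601
grip_force: 0.0
```

```bash
python3 - <<'E'
from h import *
c=wsnap('w2.png');o=ctrl.get_obs();print(o['ee_pos'],o['eef_rot'])
E
```

```text
[ 0.56139728 -0.04863847  0.25524321] [-3.14135360e+00  1.67009774e-04 -5.22168854e-02]
```

View pics/w2.png

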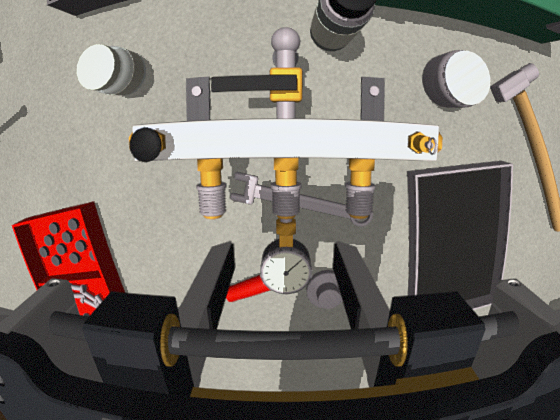

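Sleeve at about (286,200), rows 185–217, with the dial at (286,270). I'll check these positions numerically, along with the tray corners (414,173), (508,166), (500,305).

```bash
python3 - <<'E'
from h import *
c=dict(np.load('pics/w2.png.npz'))
for n,u,v,z in(('slv rear',286,185,.11),('slv front',286,217,.107),('dial',286,270,.11),('tray1',410,172,.03),('tray2',511,164,.03),('pl',147,144,.139)):print(n,wplane(c,u,v,z).round(4))
c=dict(np.load('pics/w1.png.npz'))
for u,v in((404,125),(497,119),(495,262),(410,275)):print(wplane(c,u,v,.03).round(4))
E
```

```text
slv rear [ 0.579  -0.0511  0.11  ]
slv front [ 0.5464 -0.0495  0.107 ]
dial [ 0.4901 -0.0466  0.11  ]
tray1 [ 0.5715 -0.2058  0.03  ]
tray2 [ 0.5807 -0.369   0.03  ]
pl [0.63   0.0687 0.139 ]
[ 0.5667 -0.2143  0.03  ]
[ 0.5807 -0.3706  0.03  ]
[ 0.3471 -0.3985  0.03  ]
[ 0.3432 -0.2362  0.03  ]
```

>>> apply_moves --pt "92 0 -0.1 -3 0 0 0" --pt "92 0 0 -3 0 0 0" --pt "92 0 0 -3 0 0 0" --pt "92 0 0 -2.5 0 0 0" --pt "92 0 0 -2 0 0 0" --pt "92 0 0 -1.4 0 0 0" --pt "92 0 0 -0.5 0 0 0" --pt "92 0 0 0 0 0 0" --pt "92 0 0 0 0 0 0" --grip_force 40

```text
time_s: 7.2
ee_pos: [0.5616, -0.0504, 0.1023]
eef_rot: [3.141, -0.001, -0.053]
force: [0.2, 0.2, -0.3]
grip_width: 0.0601
grip_force: 0.0
```

>>> apply_moves --pt "255 0 0 0 0 0 0" --pt "255 0 0 0 0 0 0" --pt "255 0 0 0 0 0 0" --pt "255 0 0 0 0 0 0" --pt "255 0 0 0 0 0 0" --pt "255 0 0 0 0 0 0" --pt "255 0 0 0 0 0 0"

```text
time_s: 7.9
ee_pos: [0.5611, -0.0507, 0.1016]
eef_rot: [3.141, -0.0, -0.053]
force: [-1.3, -3.5, 1.6]
grip_width: 0.027
grip_force: 40.0
```

>>> apply_moves --pt "255 0.2 -0.01 0 0 0 0" --pt "255 0.2 -0.01 0 0 0 0" --pt "255 0.2 -0.01 0 0 0 0" --pt "255 0.15 -0.01 0 0 0 0" --pt "255 0.1 0 0 0 0 0" --pt "255 0 0 0 0 0 0" --pt "255 0 0 0 0 0 0" --pt "255 0 0 0 0 0 0"

```text
time_s: 8.7
ee_pos: [0.5686, -0.0511, 0.1015]
eef_rot: [3.141, 0.003, -0.053]
force: [-10.0, -3.2, 7.2]
grip_width: 0.0273
grip_force: 40.0
```

```bash
python3 - <<'E'
from h import *
c=wsnap('w3.png');o=ctrl.get_obs();print(o['ee_pos'],o['force'])
E
```

```text
[ 0.56855204 -0.05109125  0.10144136] [-10.20151601  -2.90438696   7.59841129]
```

View pics/w3.png

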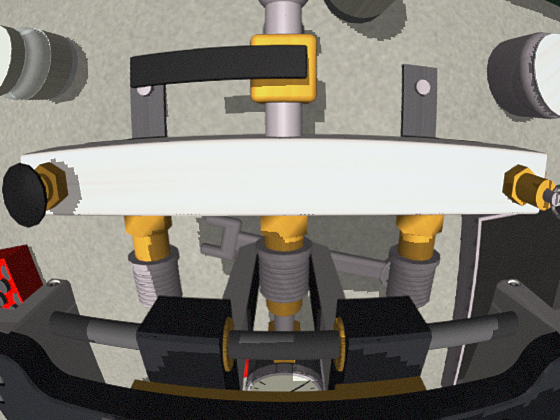

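The brass mouth and the bright plug show ahead of the sleeve at (284,315), so it has popped. The force of 10 N also matches a sleeve near its stop. I'll hold briefly, let go and rise.

>>> apply_moves --pt "255 0 0 0 0 0 0" --pt "255 0 0 0 0 0 0" --pt "92 0 0 0 0 0 0" --pt "92 0 0 0 0 0 0" --pt "92 0 0 0 0 0 0" --pt "92 0 0 0 0 0 0" --pt "92 0 0 0 0 0 0"

```text
time_s: 9.45
ee_pos: [0.5696, -0.0508, 0.1014]
eef_rot: [-3.142, -0.0, -0.053]
force: [-0.0, -0.5, -0.7]
grip_width: 0.0593
grip_force: 0.0
```

>>> apply_moves --pt "92 0 0 2 0 0 0" --pt "92 0 0 3 0 0 0" --pt "92 0 0 3 0 0 0" --pt "60 0 0 3 0 0 0" --pt "60 -1.5 0 2 0 0 0" --pt "60 -2 0 0 0 0 0" --pt "60 -2 0 0 0 0 0" --pt "60 -1 0 0 0 0 0" --pt "60 0 0 0 0 0 0" --pt "60 0 0 0 0 0 0"

```text
time_s: 10.45
ee_pos: [0.5051, -0.0509, 0.2316]
eef_rot: [3.142, -0.001, -0.053]
force: [-0.0, -0.3, -0.4]
grip_width: 0.0718
grip_force: 0.0
```

```bash
python3 - <<'E'
from h import *
c=wsnap('w4.png');o=ctrl.get_obs();print(o['ee_pos'],o['eef_rot'],o['time_s'],o['grip_width'])
E
```

```text
[ 0.5051441  -0.05088501  0.23140676] [-3.14152244e+00 -1.15260990e-04 -5.32211366e-02] 10.5 0.072086638614714
```

View pics/w4.png

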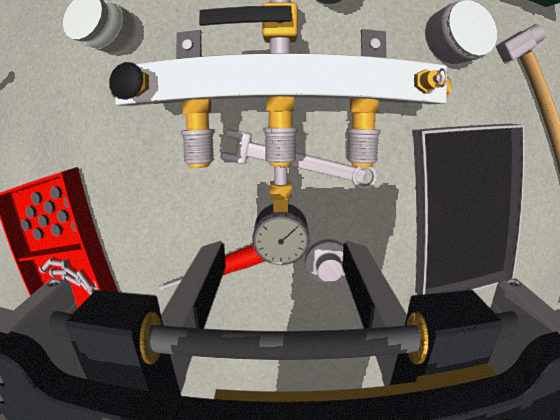

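Gauge popped loose, with the plug visible at (280,175) and the dial at (281,239). All three sleeves are level, so ours has snapped forward. The flange (325,262) and screwdriver are to the side of the gauge on the bench.

```bash
python3 - <<'E'
from h import *
c=dict(np.load('pics/w4.png.npz'))
for n,u,v,z in(('dial',281,239,.106),('L',253,239,.1),('R',308,239,.1),('flange',325,258,.034),('hex',281,192,.1)):print(n,wplane(c,u,v,z).round(4))
E
```

```text
dial [ 0.4764 -0.0462  0.106 ]
L [ 0.4754 -0.0195  0.1   ]
R [ 0.4726 -0.0715  0.1   ]
flange [ 0.4202 -0.0952  0.034 ]
hex [ 0.5195 -0.0485  0.1   ]
```

>>> apply_moves --pt "30 -1.5 0.25 0 0 0 0" --pt "30 -1.5 0.25 0 0 0 0" --pt "30 0 0 -2 0 0 0" --pt "30 0 0 -3 0 0 0" --pt "30 0 0 -3 0 0 0" --pt "30 0 0 -2.5 0 0 0" --pt "30 0 0 -1.5 0 0 0" --pt "30 0 0 -0.7 0 0 0" --pt "30 0 0 0 0 0 0" --pt "30 0 0 0 0 0 0" --grip_force 20

```text
time_s: 11.5
ee_pos: [0.4751, -0.0459, 0.1051]
eef_rot: [3.142, -0.001, -0.053]
force: [-0.2, 0.5, 0.0]
grip_width: 0.083
grip_force: 0.0
```

>>> apply_moves --pt "255 0 0 0 0 0 0" --pt "255 0 0 0 0 0 0" --pt "255 0 0 0 0 0 0" --pt "255 0 0 0 0 0 0" --pt "255 0 0 0 0 0 0" --pt "255 0 0 0 0 0 0" --pt "255 0 0 0 0 0 0" --pt "255 0 0 0 0 0 0"

```text
time_s: 12.3
ee_pos: [0.4746, -0.0459, 0.1045]
eef_rot: [-3.142, -0.0, -0.053]
force: [0.2, -0.5, 0.9]
grip_width: 0.0537
grip_force: 20.0
```

>>> apply_moves --pt "255 -0.2 0.01 0 0 0 0" --pt "255 -0.3 0.02 0 0 0 0" --pt "255 -0.4 0.02 0.05 0 0 0" --pt "255 -0.4 0.02 0.05 0 0 0" --grip_force 30

```text
time_s: 12.7
ee_pos: [0.4609, -0.0451, 0.1053]
eef_rot: [-3.141, 0.001, -0.053]
force: [-0.0, 0.3, -2.2]
grip_width: 0.0533
grip_force: 30.0
```

>>> apply_moves --pt "255 -0.4 0.02 0 0 0 0" --pt "255 -0.6 0.03 0 0 0 0" --pt "255 -1 0.05 0 0 0 0" --pt "255 -1 0.05 0 0 0 0" --pt "255 0 0 0 0 0 0" --pt "255 0 0 0 0 0 0"

```text
time_s: 13.3
ee_pos: [0.4315, -0.0437, 0.1057]
eef_rot: [3.142, -0.001, -0.053]
force: [0.0, -0.8, -1.4]
grip_width: 0.0535
grip_force: 30.0
```

```bash
python3 - <<'E'
from h import *
c=wsnap('w5.png');s=snap('scene','s5.png')
im=np.hstack([cv2.resize(c['img'],(440,330)),cv2.resize(s['img'][150:270,250:380],(357,330))]);cv2.imwrite('pics/v5.png',im[:,:,::-1])
E
```

```text
(no output)
```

View pics/v5.png

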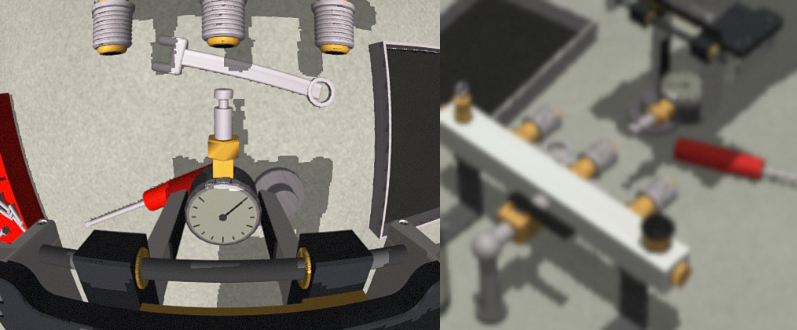

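The gauge is clear of the coupler and held, with the plug tip visible at (223,92). Now carry it to the tray.

>>> apply_moves --pt "255 0 0 1 0 0.025 0" --pt "255 0 -1 1 0 0.025 0" --pt "255 0 -2.2 1 0 0 0.03" --pt "255 0 -3 0 0 0 0.03" --pt "255 0 -3 0 0 0 0.03" --pt "255 0 -3 0 0 0 0.03" --pt "255 0 -3 0 0 0 0" --pt "255 0 -3 0 0 0 0" --pt "255 0 -3 0 0 0 0" --pt "255 0 -3 0 0 0 0"

```text
time_s: 14.4
ee_pos: [0.4316, -0.2871, 0.1353]
eef_rot: [3.139, 0.05, 0.067]
force: [-0.1, 0.4, -1.9]
grip_width: 0.0534
grip_force: 30.0
```

>>> apply_moves --pt "255 0 -1.5 0 0 0 0" --pt "255 0 -0.6 -1 0 0 0" --pt "255 0 0 -2 0 0 0" --pt "255 0 0 -2 0 0 0" --pt "255 0 0 -2 0 0 0" --pt "255 0 0 -1 0 0 0" --pt "255 0 0 -1 0 0 0" --pt "255 0 0 0 0 0 0" --pt "255 0 0 0 0 0 0"

```text
time_s: 15.3
ee_pos: [0.4318, -0.3067, 0.0459]
eef_rot: [3.139, 0.05, 0.067]
force: [0.0, 0.6, -2.1]
grip_width: 0.0533
grip_force: 30.0
```

```bash
python3 - <<'E'
from h import *
c=wsnap('w6.png');s=snap('top','t6.png')
im=np.hstack([cv2.resize(c['img'],(440,330)),cv2.resize(s['img'][220:340,290:420],(357,330))]);cv2.imwrite('pics/v6.png',im[:,:,::-1])
E
```

```text
(no output)
```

View pics/v6.png

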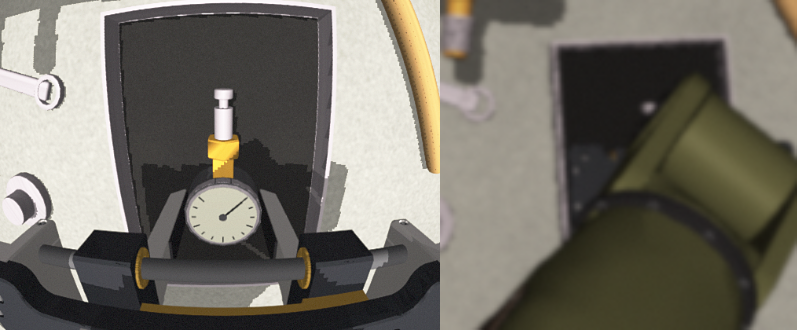

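The gauge is centred between the tray walls, in line with the tray and with clearance ahead of the nose. Lowering it onto the floor.

>>> apply_moves --pt "255 0 0 -0.4 0 0 0" --pt "255 0 0 -0.3 0 0 0" --pt "255 0 0 -0.2 0 0 0" --pt "255 0 0 0 0 0 0" --pt "255 0 0 0 0 0 0" --grip_force 15

```text
time_s: 15.9
ee_pos: [0.4324, -0.3071, 0.0377]
eef_rot: [3.137, 0.048, 0.067]
force: [0.6, 2.4, 12.3]
grip_width: 0.0537
grip_force: 15.0
```

>>> apply_moves --pt "255 0 0 -0.1 0 0 0" --pt "255 0 0 -0.1 0 0 0" --pt "255 0 0 0 0 0 0"

```text
time_s: 16.2
ee_pos: [0.4327, -0.3071, 0.0362]
eef_rot: [3.137, 0.047, 0.067]
force: [0.4, 4.5, 18.2]
grip_width: 0.0538
grip_force: 15.0
```

>>> apply_moves --pt "255 0 0 0.1 0 0 0" --pt "60 0 0 0 0 0 0" --pt "60 0 0 0 0 0 0" --pt "60 0 0 0 0 0 0" --pt "60 0 0 0 0 0 0" --pt "60 0 0 0 0 0 0" --pt "60 0 0 1 0 0 0" --pt "60 0 0 2 0 0 0" --pt "60 0 0 3 0 0 0" --pt "60 0 0 3 0 0 0"

```text
time_s: 17.2
ee_pos: [0.4314, -0.3065, 0.1271]
eef_rot: [3.139, 0.05, 0.067]
force: [0.4, -0.2, 0.6]
grip_width: 0.0718
grip_force: 0.0
```

>>> apply_moves --pt "60 0 0 3 0 0 0" --pt "60 -1 0 3 0 0 0" --pt "60 -2 0 2 0 -0.05 0" --pt "60 -2 0 0 0 0 0" --pt "60 0 0 0 0 0 0" --pt "60 0 0 0 0 0 0"

```text
time_s: 17.8
ee_pos: [0.3817, -0.3068, 0.2061]
eef_rot: [3.135, -0.001, 0.066]
force: [0.6, -0.8, 0.4]
grip_width: 0.0718
grip_force: 0.0
```

```bash
python3 - <<'E'
from h import *
c=wsnap('w7.png');s=snap('scene','s7.png')
im=np.hstack([cv2.resize(c['img'],(440,330)),cv2.resize(s['img'][120:270,200:350],(357,330))]);cv2.imwrite('pics/v7.png',im[:,:,::-1]);o=ctrl.get_obs();print(o['ee_pos'],o['eef_rot'],o['force'],o['time_s'])
E
```

```text
[ 0.38204962 -0.30661966  0.20539847] [3.13578111e+00 1.89459591e-04 6.69524010e-02] [ 0.23940257  0.51420052 -0.95791563] 17.9
```

View pics/v7.png

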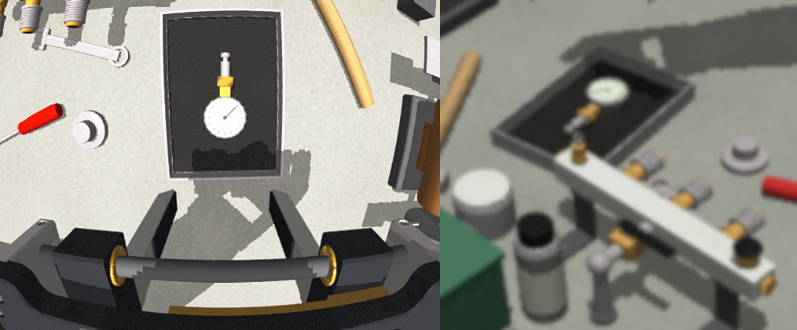

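The gauge lies flat, dial up, in the tray at (225,117). The sleeves and plunger are back at rest and the gripper is clear. Handing in.

```bash
python3 -c "
from station import ctrl
print(ctrl.hand_in())"
```

```text
the job is handed in; nothing more can be done
None
```

I vented the line and popped the gauge loose, then laid it flat, dial up, in the rubber-lined tray; the last pictures show the sleeve forward, the plunger up and the gripper clear. I handed the job in at about 18 s, but the hand-in returned no verdict.

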